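# Find the rough-faced pattern weight by its drag

## Robot

A 7-joint arm with a two-finger parallel gripper is mounted at the origin on the work surface. World frame = base frame: x ahead of the robot, y to its left, z up, the work surface at z = 0. Lengths are in m, angles in rad, forces in N, time in s.
With the tool pointing down it reaches from about 0.425 to 0.95 m from the base axis. Payload 16.7 kg.
Tool frame: the origin (TCP) lies at the very end of the fingers, on their centre line; the grasp point (between the pads) lies grasp_offset behind it (grasp_offset is the distance from the TCP to the grasp point, in m); z points along the fingers, y is the line along which they close (so a half turn about z gives the same grasp; the last joint's range is limited). The gripper opens to 94 mm and grips with 3 to 60 N. Pads are 16 mm wide; open, the fingers measure 119 mm over their backs; the gripper's body (75 mm by 177 mm) begins 78 mm behind the grasp point.
Start: joints at [1.159, 0.426, 0.074, 1.606, -0.034, 1.111, -0.067], TCP at [0.175, -0.652, 0.205] pointing down, gripper open.
Joint ranges: [-2.85, 2.85], [-0.5, 2.14], [-1.23, 1.37], [0.21, 2.46], [-1.02, 4.16], [0.16, 2.05], [-2.73, 2.73]. Speed limits (rad/s): [1.89, 1.89, 2.39, 2.39, 3.01, 3.01, 3.01].

## Interface

Orientations are given as a unit quaternion [w, x, y, z].
In Python, from cell import * gives the robot as it stands.
- The arm moves only by the shell command python3 -m handwheel 'ROWS' [OPENING] [FORCE]. ROWS is JSON, a list of rows, each a list of 4 numbers: the shift along the tool's x, y, z in m, then the turn about the tool's z in degrees. In form: [[tx, ty, tz, yaw], ...]. A call has 1 to 10 rows; each row is the pose to reach, as a shift and turn from the pose commanded when the call began, along the tool's axes at that moment; what a row does not reach only later rows make up. A row lasts 1/8 s, in which the tool goes at most 62.5 mm and 10.7 degrees, less where a joint would pass 70% of its speed; a pose out of reach is approached as far as the arm can. A call with a gripper value outside its range is refused whole. OPENING is the finger opening in m, from 0 to 0.094, set as the call begins (- or left out, the last holds). The fingers move at their own pace and stop on an object; FORCE is the grip in N (left out, the last holds). Time passes only in rows, so rows that repeat a pose let the fingers close. It gives the time, the measured TCP pose, the force, the opening and the grip force at its end, in the units of the state.
- get_obs(): the state, without advancing time (a new reading comes with each control period).
- camera(name): name is "scene" or "top" or "wrist"; returns a dict with "color" (400x640x3 uint8, red, green, blue), "z_map" (400x640 float32, m along the optical axis (not along the pixel's ray), 0 where there is no reading), "camera_matrix" (3x3 intrinsics, pixels), "world_from_camera" (4x4, takes a point from camera to world coordinates). Camera axes: x right, y up, looking along -z (the intrinsics and any distortion apply to the point x, -y, -z); pixel columns grow to the right and rows downward; lengths in m; the calibration is good to about 2 mm. A picture is of the moment at which its call begins.
- hand_in(): hands the job in; it is judged then, once.
Trained networks look in a picture, given as the dict that the camera call returned (one of the last four; its "shot" number tells which), for a name from the list of things; names that differ only in an ending like _2 or _b are one class to them, and where a whole thing is asked for, a point or a joint stands for the part that bears it (a point fixed in the world has none). Each returns a list of dicts, best first, with "conf" (0 to 1); they miss things now and then, are a little off and sometimes report something else, mostly with a low value. They report only what shows in the picture. A call takes as long as a camera call.
- recognise(picture, name): "position" ([x, y, z] in m, in the coordinates of the camera as it stood for that picture, good to about 4 mm: the middle of the surface that is visible of it).
- masks_of(picture, name): "mask" (400x640 bool, what is visible of it).
- place_of(picture, name): "position" ([x, y, z] in m, in the coordinates of the camera as it stood for that picture, good to about 4 mm: a listed point, or the origin of a listed thing).
The state is a dict: "t": time; "joint_positions": joint angles; "qd": joint speeds; "joint_efforts": joint torques, N m; "ee_pos": TCP position; "ee_rot": TCP orientation; "ft_force": force on the tool from outside, world axes, zero at the start; "torque": the same for the moment, N m; "width": finger opening in m; "finger_force": force on a finger pad.
Only numpy, scipy, OpenCV 4.12 (cv2) and the standard library are available. Lean on these libraries where they do the work, as an engineer would, in place of code of your own. Each camera call takes 0.05 s, during which the arm holds its last target. There are 200 camera calls.

## Task

Two look-alike knobbed pattern weights lie on the sprung steel plate of a drag gauge: one has a rough underside, the other a polished one. Slide one of them, by its own weight only, about 8 cm along the plate to feel its drag: a rough one pulls the plate past the 15 mm mark, a polished one hardly moves it. Then set the rough weight down on the middle of the sloping pale grey layout board, where only it will stay put, without dropping it, and leave the polished one lying on the plate.

Things in the scene. Friction and masses are not known exactly. Their poses are not given: they have to be found in the camera images.
- weight_1: One of two dark steel pattern weights that look the same: a disc 80 mm across, 14 mm thick, with an upright round knob 22 mm across on its centre, top 44 mm above the underside; about 0.5 kg. It starts on the plate, in the near or far lane. Rough or polished is not told: feel it. Origin: centre of the underside, z up. To slide it, push the knob's side, fingers loose round it; grip it by the knob.
- weight_2: The other pattern weight, of the same size and look, differing only in the finish of its underside; same origin. It starts in the other lane of the plate, about 110 mm across from the first. A smaller brass weight on the table does not count.
- plate_mid (a point): Centre of the top of the drag gauge's steel plate, 214 (x) by 320 mm (y), 22 mm above the table; y along its length, x across, away from the robot. The plate slides only along y, up to 40 mm either way, on a spring (80 N/m). The weights start at y -20 to -100 mm, 55 mm either side of the middle line. Pushed 70 mm or more to +y, a rough one holds this point 15 to 40 mm from rest, a polished one under 12.
- board_mid (a point): Middle of the face of the sloping pale grey layout board, fixed on the table left (+y) of the gauge: 220 (x) by 180 mm (y), tilted 11 degrees, low edge towards the robot. The point is 36 mm above the table; its axes lie in the face, z square to it, x uphill (pitch -11 degrees), y along the level. A lip at the low edge stands 8 mm above the face. A polished weight let go here slides down to the lip, a rough one stays.

How it is judged:
By the outcome, as a careful person would: the job done as asked, in the order asked, and still so for the second after the job is handed in, with the robot touching nothing.
It also fails if it takes over 48 s, if anything falls off the work surface, if the arm or the gripper's body presses on something with over 40 N, if the wrist force passes 120 N, or if a joint passes its speed limit or range.

## Working session

There is one attempt and no reset: what is moved stays moved. The work goes in short steps, Python scripts to look and compute and a shell command to move; the robot and the scene stay as the last step left them, time stands still between calls to the robot, and variables do not carry over. Pictures are saved under pics/ and viewed, at most 10 in all, crops included, and the job is handed in when it is done.

```bash
mkdir -p pics; ls; cat > h.py <<'E'
from cell import *
import numpy as np, cv2
def W(p,v):
    return (p["world_from_camera"]@np.r_[v,1])[:3]
def save(p,n): cv2.imwrite(f"pics/{n}.png",cv2.cvtColor(p["color"],cv2.COLOR_RGB2BGR))
E
python3 - <<'E'
from h import *
np.set_printoptions(precision=4,suppress=True)
o=get_obs();print(o["t"],o["ee_pos"],o["ee_rot"],o["width"],o.get("grasp_offset"))
try: print(grasp_offset)
except Exception as e: print(e)
for c in ("top","scene"):
    p=camera(c);save(p,c+"0")
    print(c,p["world_from_camera"][:3,3])
    for n in ("weight_1","plate_mid","board_mid"):
        for d in place_of(p,n)[:4]: print(n,round(d["conf"],2),W(p,d["position"]))
E
```

```text
pics
0.0 [ 0.1752 -0.6514  0.2048] [-0.0006  0.9914  0.131  -0.0001] 0.09411340159058935 None
0.0188
top [0.3838 0.0304 1.0797]
weight_1 0.66 [ 0.4805 -0.247   0.0229]
weight_1 0.66 [ 0.5981 -0.2078  0.0207]
plate_mid 0.75 [ 0.532  -0.1588  0.0224]
scene [ 1.0892 -0.397   0.7618]
weight_1 0.74 [ 0.4783 -0.2474  0.0205]
weight_1 0.69 [ 0.5989 -0.2063  0.0257]
plate_mid 0.94 [ 0.5338 -0.16    0.0174]
board_mid 0.58 [0.4352 0.2939 0.0361]
```

View pics/top0.png

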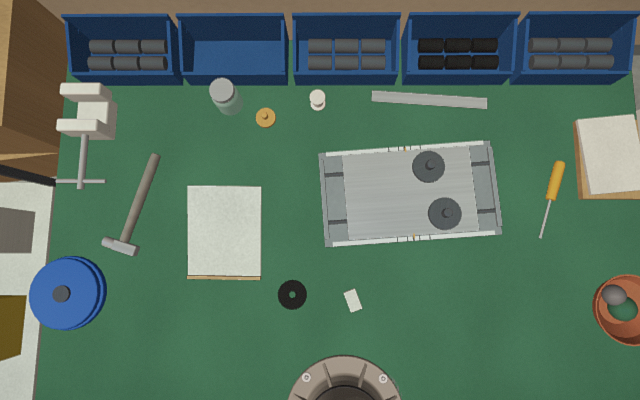

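View pics/scene0.png

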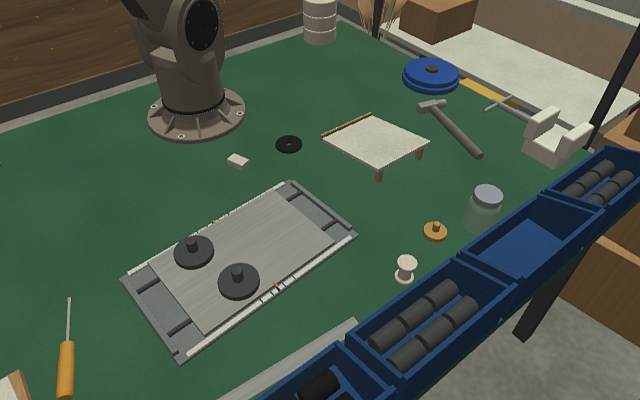

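The top view shows the gauge at (410,194), turned a few degrees. The weights are at (428,166), far, and (445,213), near. The board is at (224,232), with its wooden lip on the robot side. Next I'll get the board plane, the plate yaw and the knob positions from the depth image.

```bash
cat >> h.py <<'E'
np.set_printoptions(precision=4,suppress=True)
def cloud(p):
    K=p["camera_matrix"];z=p["z_map"];v,u=np.mgrid[:400,:640]
    P=np.stack([(u-K[0,2])/K[0,0]*z,-(v-K[1,2])/K[1,1]*z,-z,np.ones_like(z)],-1)
    return (P@p["world_from_camera"].T)[...,:3]
E
python3 - <<'E'
from h import *
p=camera("top");C=cloud(p);c=p["color"].astype(int)
# board: pale pixels in box
m=np.zeros((400,640),bool);m[180:280,180:268]=1
m&=(c.min(2)>150)&(p["z_map"]>0)
q=C[m];A=np.c_[q[:,:2],np.ones(len(q))];k=np.linalg.lstsq(A,q[:,2],rcond=None)[0]
r=cv2.minAreaRect(q[:,:2].astype(np.float32));print("board",k,r,np.degrees(np.arctan(np.hypot(*k[:2]))),"downdir",np.degrees(np.arctan2(k[1],k[0])),"z at c",k@np.r_[r[0],1])
# gauge frame
Z=C[...,2]
for n in ("plate_mid",):
    for d in masks_of(p,n)[:2]:
        mm=d["mask"]&(abs(Z-.022)<.006);print(d["conf"],mm.sum(),cv2.minAreaRect(C[mm][:,:2].astype(np.float32)))
for (u,v) in ((428,166),(445,213)):
    b=np.zeros_like(m);b[v-22:v+22,u-22:u+22]=1
    kn=b&(Z>.055);di=b&(Z>.030)&(Z<.045)
    for t in(kn,di):
        if t.sum():print(t.sum(),cv2.minEnclosingCircle(C[t][:,:2].astype(np.float32)),C[t].mean(0))
E
```

```text
board [ 0.193  -0.0062 -0.0456] ((0.42809897661209106, 0.3039589524269104), (0.2243177443742752, 0.19880102574825287), 0.012174543924629688) 10.932015044410095 downdir -1.849559632953107 z at c 0.03510967428141858
0.62 9257 ((0.5328140258789062, -0.1610456109046936), (0.21953018009662628, 0.3205544650554657), 4.50945520401001)
74 ((0.49271899461746216, -0.091895692050457), 0.1639018952846527) [ 0.5803 -0.1903  0.1338]
735 ((0.5871795415878296, -0.2150329202413559), 0.05091286078095436) [ 0.5942 -0.2062  0.0363]
81 ((0.43254411220550537, -0.11131156235933304), 0.14998480677604675) [ 0.4716 -0.222   0.1403]
775 ((0.4788462817668915, -0.24327871203422546), 0.04046890512108803) [ 0.4782 -0.2423  0.0364]
```

```bash
python3 -m handwheel '[[0.4,-0.314,0,10.8],[0.4,-0.314,0,10.8],[0.4,-0.314,0,10.8],[0.4,-0.314,0,10.8],[0.4,-0.314,0,10.8],[0.4,-0.314,0,10.8],[0.4,-0.314,0,10.8],[0.4,-0.314,0,10.8],[0.4,-0.314,0,10.8],[0.4,-0.314,0,10.8]]' 0.05 10
cat >> h.py <<'E'
def tool():
    from scipy.spatial.transform import Rotation as R
    o=get_obs();q=o["ee_rot"];return np.array(o["ee_pos"]),R.from_quat([q[1],q[2],q[3],q[0]]).as_matrix()
E
python3 - <<'E'
from h import *
P,M=tool();print(P,"\n",M)
p=camera("wrist");save(p,"w1")
for d in place_of(p,"weight_1")[:4]: print(round(d["conf"],2),W(p,d["position"]),M.T@(W(p,d["position"])-P))
for d in place_of(p,"plate_mid")[:1]: print(W(p,d["position"]))
E
```

```text
t: 1.75
ee_pos: [0.4801, -0.2446, 0.2055]
ee_rot: [0.0, 0.999, 0.038, -0.0]
ft_force: [-0.6, -0.4, -0.9]
width: 0.0503
finger_force: 0.0
[ 0.4801 -0.2446  0.2055] 
 [[ 0.9972  0.0753 -0.0002]
 [ 0.0753 -0.9972 -0.    ]
 [-0.0002  0.     -1.    ]]
0.93 [ 0.4779 -0.2429  0.0209] [-0.002  -0.0019  0.1845]
0.84 [ 0.5944 -0.2056  0.0229] [ 0.1169 -0.0303  0.1825]
[ 0.5305 -0.1567  0.0219]
```

View pics/w1.png

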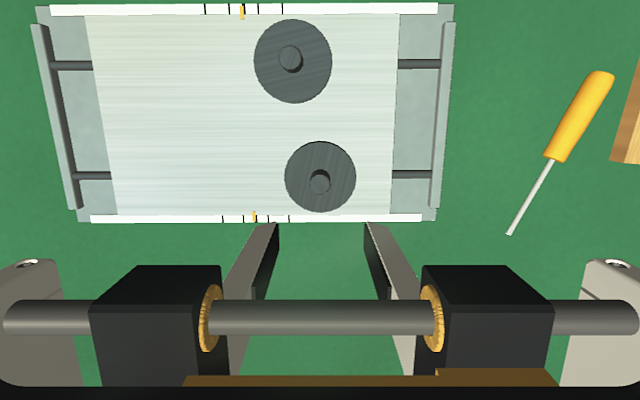

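The wrist view shows the near weight at (320,177) and the far one at (292,60). The plate edges line up with the picture, so the tool yaw is right and I can go down over the near knob.

```bash
python3 -m handwheel '[[-0.002,-0.002,0.05,0],[-0.002,-0.002,0.10,0],[-0.002,-0.002,0.13,0],[-0.002,-0.002,0.15,0],[-0.002,-0.002,0.158,0],[-0.002,-0.002,0.163,0],[-0.002,-0.002,0.163,0]]'
python3 - <<'E'
from h import *
p=camera("wrist");save(p,"w2")
p=camera("top");d=place_of(p,"plate_mid")
for e in d[:1]:print(W(p,e["position"]))
E
```

```text
t: 2.78
ee_pos: [0.478, -0.2432, 0.0429]
ee_rot: [0.0, 0.999, 0.037, 0.0]
ft_force: [0.9, -0.4, -0.7]
width: 0.0504
finger_force: 0.0
[ 0.5299 -0.1581  0.0253]
```

View pics/w2.png

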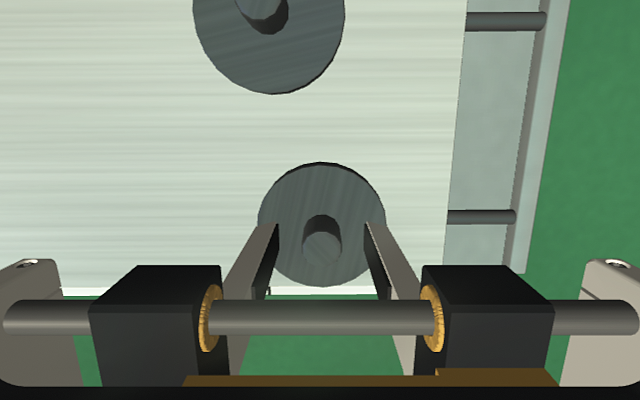

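The knob sits at (322,240), centred between the fingers. I'll push along the plate's +y, which is tool -y, with the fingers loose.

```bash
python3 -m handwheel '[[0,0,0,0],[0,0,0,0],[0,-0.01,0,0],[0,-0.02,0,0],[0,-0.03,0,0],[0,-0.04,0,0],[0,-0.05,0,0],[0,-0.06,0,0],[0,-0.07,0,0],[0,-0.08,0,0]]' 0.036
python3 - <<'E'
from h import *
p=camera("top")
for n in("plate_mid","weight_1"):
    for e in place_of(p,n)[:3]:print(n,e["conf"],W(p,e["position"]))
E
```

```text
t: 4.18
ee_pos: [0.4719, -0.1624, 0.0425]
ee_rot: [-0.0, 0.999, 0.037, 0.0]
ft_force: [-0.3, -0.1, 0.1]
width: 0.0357
finger_force: 0.3
plate_mid 0.57 [ 0.5321 -0.1534  0.0217]
weight_1 0.89 [ 0.5972 -0.2004  0.0209]
```

```bash
python3 -m handwheel '[[0,-0.008,0,0],[0,-0.016,0,0],[0,-0.022,0,0],[0,-0.022,0,0]]'
python3 - <<'E'
from h import *
p=camera("wrist");save(p,"w3")
for e in place_of(p,"weight_1")[:3]:print(e["conf"],W(p,e["position"]))
for e in place_of(p,"plate_mid")[:1]:print(e["conf"],W(p,e["position"]))
p=camera("scene")
for e in place_of(p,"plate_mid")[:1]:print(e["conf"],W(p,e["position"]))
for e in place_of(p,"weight_1")[:2]:print(e["conf"],W(p,e["position"]))
E
```

```text
t: 4.82
ee_pos: [0.4704, -0.1405, 0.0425]
ee_rot: [-0.0, 0.999, 0.038, -0.0]
ft_force: [-0.0, 0.6, 0.3]
width: 0.0359
finger_force: 0.0
0.78 [ 0.5942 -0.1973  0.0245]
0.9 [ 0.5336 -0.1499  0.0179]
0.58 [ 0.5337 -0.1541  0.0186]
0.93 [ 0.5993 -0.2033  0.0201]
0.62 [ 0.4695 -0.1489  0.0194]
```

View pics/w3.png

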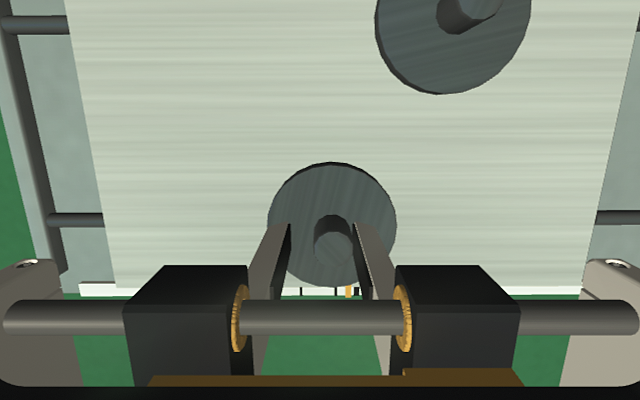

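The plate has moved only about 6 mm after roughly 9 cm of sliding, with almost no push force. So the near weight is polished and the far one is rough. I'll let go and move to the far knob.

```bash
python3 -m handwheel '[[0,0.007,0,0],[0,0.007,0,0],[0,0.007,-0.03,0],[0,0.007,-0.09,0],[0.05,0.035,-0.09,0],[0.10,0.06,-0.09,0],[0.12,0.07,-0.09,0],[0.12,0.07,-0.09,0],[0.12,0.07,-0.09,0]]' 0.05
python3 - <<'E'
from h import *
P,M=tool();print(P)
p=camera("wrist")
for d in place_of(p,"weight_1")[:3]: print(round(d["conf"],2),W(p,d["position"]),M.T@(W(p,d["position"])-P))
for c in("top","scene"):
  p=camera(c)
  for d in place_of(p,"weight_1")[:3]: print(c,round(d["conf"],2),W(p,d["position"]))
  for d in place_of(p,"board_mid")[:2]: print(c,round(d["conf"],2),W(p,d["position"]))
E
```

```text
t: 6.25
ee_pos: [0.5943, -0.2017, 0.1322]
ee_rot: [-0.0, 0.999, 0.037, -0.0]
ft_force: [0.1, -0.2, 0.4]
width: 0.05
finger_force: 0.0
[ 0.5943 -0.2017  0.1322]
0.96 [ 0.4729 -0.1527  0.0224] [-0.1173 -0.0578  0.1099]
0.88 [ 0.5926 -0.2027  0.0256] [-0.0017  0.0009  0.1066]
top 0.89 [ 0.5957 -0.2077  0.0202]
top 0.79 [ 0.4726 -0.1551  0.021 ]
top 0.91 [0.4331 0.2903 0.0384]
scene 0.81 [ 0.4686 -0.1545  0.0219]
scene 0.68 [ 0.5975 -0.2069  0.0253]
scene 0.91 [0.4332 0.2975 0.0365]
```

```bash
python3 -m handwheel '[[0,0.003,0.04,0],[0,0.003,0.07,0],[0,0.003,0.083,0],[0,0.003,0.09,0],[0,0.003,0.09,0]]' 
python3 -m handwheel '[[0,0,0,0],[0,0,0,0],[0,0,0,0],[0,0,0,0]]' 0 15
python3 -m handwheel '[[0,0,-0.005,0],[0,0,-0.015,0],[0,0,-0.04,0],[0,0,-0.08,0],[0,0,-0.10,0],[0,0,-0.10,0]]'
python3 - <<'E'
from h import *
P,M=tool()
p=camera("wrist");save(p,"w4")
t=np.array([.4335-.0062,.294,.036+.15]);print(M.T@(t-P))
E
```

```text
t: 7.28
ee_pos: [0.5957, -0.205, 0.0429]
ee_rot: [0.0, 0.999, 0.037, 0.0]
ft_force: [0.3, -0.4, 0.1]
width: 0.0502
finger_force: 0.0
t: 7.78
ee_pos: [0.5957, -0.2051, 0.0429]
ee_rot: [0.0, 0.999, 0.037, 0.0]
ft_force: [-1.1, -0.5, 5.4]
width: 0.0219
finger_force: 15.0
t: 8.52
ee_pos: [0.5961, -0.2052, 0.1437]
ee_rot: [0.0, 0.999, 0.037, 0.001]
ft_force: [0.7, 0.5, -5.8]
width: 0.0216
finger_force: 15.0
[-0.1312 -0.5103 -0.043 ]
```

View pics/w4.png

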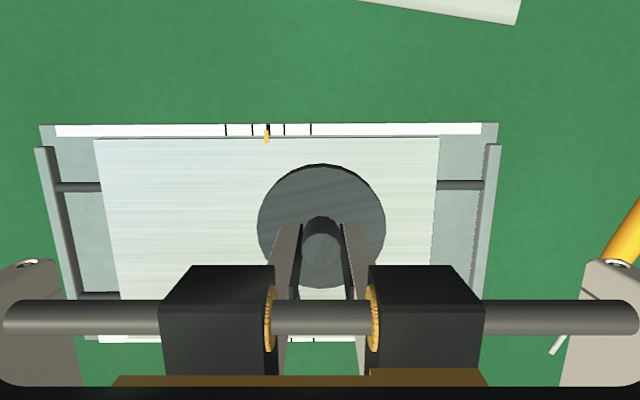

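The weight is held upright at (322,225). Next I'll carry it over the board.

```bash
python3 -m handwheel '[[-0.01,-0.04,-0.01,0],[-0.023,-0.09,-0.02,1],[-0.036,-0.14,-0.02,2],[-0.05,-0.195,-0.02,3],[-0.064,-0.25,-0.02,4],[-0.08,-0.31,-0.02,5],[-0.095,-0.37,-0.02,5],[-0.11,-0.43,-0.02,5],[-0.123,-0.48,-0.02,5],[-0.131,-0.51,-0.02,5]]'
python3 -m handwheel '[[0,0,0,0],[0,0,0,0],[0,0,0,0]]'
python3 - <<'E'
from h import *
P,M=tool();print(P,M[:2,1])
p=camera("wrist");save(p,"w5")
for c in("wrist","top","scene"):
  p=camera(c)
  for d in place_of(p,"board_mid")[:2]: print(c,round(d["conf"],2),W(p,d["position"]))
  for d in place_of(p,"weight_1")[:2]: print(c,round(d["conf"],2),W(p,d["position"]))
  if c=="wrist":
    C=cloud(p);m=(p["color"].min(2)>150)&(C[...,2]>.005)&(C[...,2]<.07)&(C[...,1]>.19);q=C[m]
    A=np.c_[q[:,:2],np.ones(len(q))];k=np.linalg.lstsq(A,q[:,2],rcond=None)[0];print(len(q),k,"z@",k@[.4335,.294,1],q.min(0),q.max(0))
E
```

```text
t: 9.82
ee_pos: [0.4249, 0.296, 0.161]
ee_rot: [0.0, 1.0, -0.005, -0.001]
ft_force: [0.4, -1.2, -5.6]
width: 0.0216
finger_force: 15.0
t: 10.2
ee_pos: [0.4272, 0.2926, 0.162]
ee_rot: [0.0, 1.0, -0.007, -0.0]
ft_force: [-1.0, 0.1, -4.5]
width: 0.0219
finger_force: 15.0
[0.4272 0.2926 0.162 ] [-0.0146 -0.9999]
wrist 0.56 [0.4277 0.2959 0.1446]
30082 [ 0.1958 -0.0051 -0.0472] z@ 0.036170966403997654 [0.3334 0.205  0.0157] [0.5409 0.6029 0.059 ]
top 0.64 [0.4339 0.2891 0.039 ]
top 0.79 [ 0.4724 -0.1538  0.0225]
top 0.6 [0.431  0.2949 0.1411]
scene 0.56 [0.4363 0.2956 0.035 ]
scene 0.9 [0.4304 0.2902 0.1425]
scene 0.89 [ 0.47   -0.1544  0.0194]
```

View pics/w5.png

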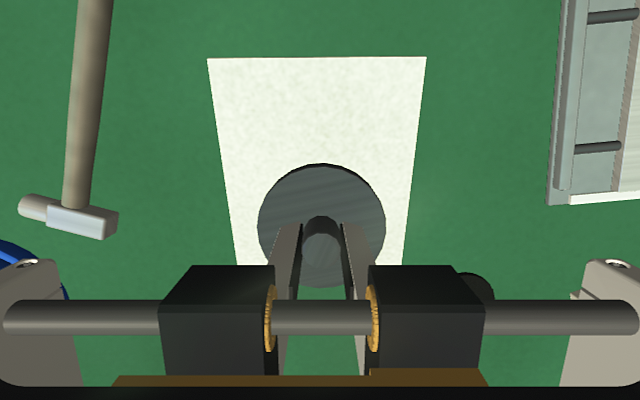

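The weight hangs level over the middle of the board. I'll go down until the uphill edge almost touches, then ease the grip so the weight can tilt in the pads, which close along the board's level direction.

```bash
python3 -m handwheel '[[0,0,0.03,0],[0,0,0.06,0],[0,0,0.08,0],[0,0,0.09,0],[0,0,0.096,0],[0,0,0.096,0]]' - 9
python3 -m handwheel '[[0,0,0.001,0],[0,0,0.002,0],[0,0,0.003,0],[0,0,0.004,0],[0,0,0.005,0],[0,0,0.005,0]]'
```

```text
t: 11.45
ee_pos: [0.4271, 0.294, 0.0667]
ee_rot: [-0.0, 1.0, -0.007, 0.0]
ft_force: [0.1, -0.2, -5.2]
width: 0.0216
finger_force: 9.0
t: 12.2
ee_pos: [0.4267, 0.294, 0.0615]
ee_rot: [0.0, 1.0, -0.006, -0.0]
ft_force: [-4.7, -0.2, -0.0]
width: 0.0218
finger_force: 9.0
```

Contact is made. I'll keep going down gently.

```bash
python3 -m handwheel '[[0,0,0.001,0],[0,0,0.002,0],[0,0,0.003,0],[0,0,0.003,0]]' - 6
python3 - <<'E'
from h import *
p=camera("wrist");C=cloud(p)
print(get_obs()["ft_force"]);cv2.imwrite("pics/w6.png",cv2.cvtColor(p["color"],cv2.COLOR_RGB2BGR))
for m in masks_of(p,"weight_1")[:1]:
    q=C[m["mask"]];P=np.array(get_obs()["ee_pos"])
    q=q[(np.hypot(q[:,0]-P[0]-.006,q[:,1]-P[1])>.016)&(q[:,2]<.075)&(np.hypot(q[:,0]-P[0]-.006,q[:,1]-P[1])<.036)]
    A=np.c_[q[:,:2],np.ones(len(q))];print(len(q),np.linalg.lstsq(A,q[:,2],rcond=None)[0])
E
```

```text
t: 12.7
ee_pos: [0.427, 0.2938, 0.0584]
ee_rot: [-0.0, 1.0, -0.007, 0.0]
ft_force: [-1.9, -0.6, -2.7]
width: 0.0217
finger_force: 6.0
[-1.5472 -0.2274 -2.5719]
5445 [ 0.0997 -0.0014  0.0095]
```

View pics/w6.png

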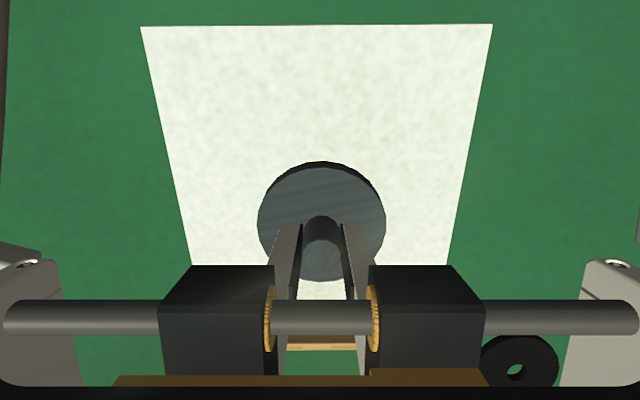

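The disc, at (322,225), has tilted to about half the board's slope, so the pivoting works. Continuing down.

```bash
python3 -m handwheel '[[0,0,0.001,0],[0,0,0.002,0],[0,0,0.003,0],[0,0,0.0035,0],[0,0,0.0035,0]]'
python3 - <<'E'
from h import *
p=camera("wrist");C=cloud(p)
for m in masks_of(p,"weight_1")[:1]:
    q=C[m["mask"]];P=np.array(get_obs()["ee_pos"])
    q=q[(np.hypot(q[:,0]-P[0]-.006,q[:,1]-P[1])>.016)&(q[:,2]<.075)&(np.hypot(q[:,0]-P[0]-.006,q[:,1]-P[1])<.036)]
    A=np.c_[q[:,:2],np.ones(len(q))];k=np.linalg.lstsq(A,q[:,2],rcond=None)[0];print(len(q),k,k@[.4335,.294,1])
E
```

```text
t: 13.42
ee_pos: [0.4277, 0.2938, 0.0555]
ee_rot: [-0.0, 1.0, -0.007, 0.001]
ft_force: [-1.2, -3.6, 6.3]
width: 0.0222
finger_force: 6.0
5458 [ 0.124   0.0001 -0.0028] 0.05092947275180116
```

```bash
python3 - <<'E'
from h import *
p=camera("wrist");C=cloud(p)
m=masks_of(p,"weight_1")[0]["mask"];q=C[m]
q=q[(abs(q[:,1]-.294)<.03)]
for x in np.arange(.40,.485,.006):
    s=q[abs(q[:,0]-x)<.003]
    if len(s):print(round(x,3),len(s),np.percentile(s[:,2],[10,50,90]),"board+14:",.1958*x-.0015-.0472+.0143)
E
```

```text
0.4 74 [0.0429 0.0438 0.0446] board+14: 0.04392
0.406 1 [0.0451 0.0451 0.0451] board+14: 0.045094800000000004
0.412 41 [0.0761 0.0767 0.0775] board+14: 0.04626960000000001
0.418 308 [0.077  0.0779 0.0787] board+14: 0.04744440000000001
0.424 438 [0.0491 0.0789 0.0799] board+14: 0.048619200000000015
0.43 847 [0.0498 0.0744 0.0802] board+14: 0.049794000000000005
0.436 1304 [0.0504 0.0518 0.0711] board+14: 0.05096880000000001
0.442 930 [0.0514 0.0522 0.053 ] board+14: 0.05214360000000001
0.448 962 [0.0524 0.0533 0.0542] board+14: 0.053318400000000016
0.454 1020 [0.0534 0.0544 0.0554] board+14: 0.05449320000000002
0.46 947 [0.052  0.0554 0.0564] board+14: 0.05566800000000001
0.466 739 [0.0473 0.0547 0.0569] board+14: 0.05684280000000001
0.472 17 [0.0447 0.0456 0.0478] board+14: 0.058017600000000016
```

The disc top matches the board plane plus 14 mm, so the weight lies flush. I'll release and back off.

```bash
python3 -m handwheel '[[0,0,-0.0005,0],[0,0,-0.0005,0]]' - 4
python3 -m handwheel '[[0,0,0,0],[0,0,0,0],[0,0,0,0],[0,0,0,0]]' 0.05
python3 -m handwheel '[[0,0,-0.01,0],[0,0,-0.03,0],[0,0,-0.06,0],[0,0,-0.11,0],[0,0,-0.16,0],[0,0,-0.16,0],[0,0,-0.16,0],[0,0,-0.16,0]]'
python3 - <<'E'
from h import *
p=camera("wrist");save(p,"w7")
for c in("wrist","top","scene"):
  p=camera(c)
  for d in place_of(p,"weight_1")[:3]: print(c,round(d["conf"],2),W(p,d["position"]))
print(get_obs()["t"])
E
```

```text
t: 13.88
ee_pos: [0.4271, 0.2939, 0.0555]
ee_rot: [-0.0, 1.0, -0.007, 0.0]
ft_force: [-0.0, 0.1, -2.2]
width: 0.0218
finger_force: 4.0
t: 14.38
ee_pos: [0.427, 0.2939, 0.0556]
ee_rot: [-0.0, 1.0, -0.007, 0.0]
ft_force: [0.5, -1.0, -0.1]
width: 0.0497
finger_force: 0.0
t: 15.38
ee_pos: [0.4264, 0.2934, 0.2145]
ee_rot: [0.0, 1.0, -0.006, -0.001]
ft_force: [-0.2, 0.3, 0.1]
width: 0.05
finger_force: 0.0
wrist 0.69 [0.4287 0.2946 0.0357]
top 0.81 [ 0.4746 -0.1553  0.0229]
top 0.72 [0.4314 0.2921 0.0347]
scene 0.62 [0.4348 0.2933 0.0377]
15.725
```

View pics/w7.png

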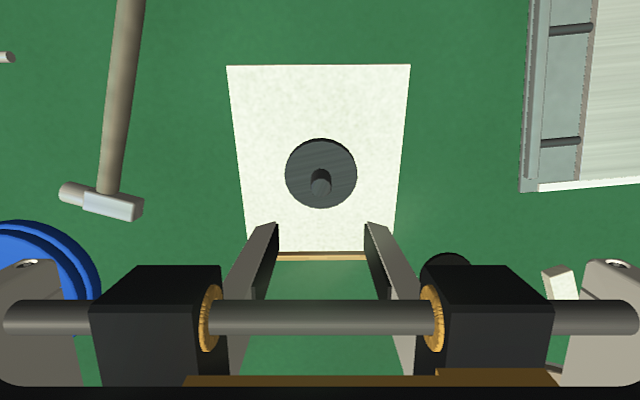

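The rough weight stands in the middle of the board at (320,173) and is staying put. The polished one is still on the plate.

```bash
python3 -c "
from cell import *
print(hand_in())"
```

```text
the job is handed in; nothing more can be done
None
```

I slid the near weight about 9 cm along the plate and the plate moved only about 6 mm, so it is polished and stays on the plate; the other, rough weight is set down flush within about 5 mm of the middle of the sloping board and is staying put, and the job was handed in at about 16 s.

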